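# Set and close the quick-release clamp on the plaster model

## Robot

A 6-joint arm with a two-finger parallel gripper is mounted at the origin on a cart in front of the work surface, level with it; the furniture and walls round the work are solid. World frame = base frame: x ahead of the robot, y to its left, z up, the work surface at z = 0. Lengths are in m, angles in rad, forces in N, time in s.
With the tool pointing down it reaches from about 0.375 to 0.975 m from the base axis. Payload 3.8 kg.
Tool frame: the origin (TCP) lies at the very end of the fingers, on their centre line; the grasp point (between the pads) lies 19 mm behind it; z points along the fingers, y is the line along which they close (so a half turn about z gives the same grasp; the last joint's range is limited). The gripper opens to 85 mm and grips with 20 to 120 N. Pads are 22 mm wide; open, the fingers measure 114 mm over their backs; the gripper's body (76 mm by 85 mm) begins 54 mm behind the grasp point. The pads swing forward as they close: fully open they stand 13 mm farther back than shut.
Start: joints at [-1.206, 0.264, 1.604, -0, 1.274, -0.037], TCP at [0.264, -0.621, 0.206] pointing down, gripper open.
Joint ranges: [-2.63, 2.63], [-0.94, 2.18], [0.31, 2.57], [-1.31, 4.45], [0, 2.66], [-2.55, 2.55]. Speed limits (rad/s): [2.57, 2.57, 3.14, 3.14, 3.14, 3.14].

## Interface

Orientations are given as a rotation vector (axis times angle).
In Python, from workcell import read_state, read_camera, calibration, finish_job gives the robot as it stands.
- The arm moves only by the tool step_arm, never from a script. Its argument "commands" is a list of rows, each an object of numbers: "fingers": the gripper's target within -1 to 1 (shut at 1, half-way at 0, fully open at -1); "dx", "dy", "dz": the shift along the tool's x, y, z in m; "roll": the turn about the tool's z in degrees. In form: [{"fingers": .., "dx": .., "dy": .., "dz": .., "roll": ..}, ...]. A call has 1 to 8 rows; each row is the pose to reach, as a shift and turn from the pose commanded when the call began, along the tool's axes at that moment; what a row does not reach only later rows make up. A row lasts 1/8 s, in which the tool goes at most 62.5 mm and 10.7 degrees, less where a joint would pass 70% of its speed; a pose out of reach is approached as far as the arm can. A call with a gripper value outside its range is refused whole. The fingers move at their own pace and stop on an object; "squeeze" is the grip in N (left out, the last holds). Time passes only in rows, so rows that repeat a pose let the fingers close. It gives the time, the measured TCP pose, the force, the opening and the grip force at its end, in the units of the state.
- read_state(): the state, without advancing time (a new reading comes with each control period).
- read_camera(name): name is "scene" or "top" or "wrist"; returns (picture, depth): 384x512x3 uint8, blue, green, red; 384x512 float32, m along the optical axis (not along the pixel's ray), 0 where there is no reading.
- calibration(name): a dict with "intrinsics" (3x3 intrinsics, pixels), "k1" (the pictures are not rectified: a ray, as slopes to the right and down, at radius r is drawn at 1 + k1 r^2 times it, then the intrinsics apply), "world_to_cam" (4x4, takes a point from world to camera coordinates). Camera axes: x right, y up, looking along -z (the intrinsics and any distortion apply to the point x, -y, -z); pixel columns grow to the right and rows downward; lengths in m; the calibration is good to about 2 mm. A picture is of the moment at which its call begins: read the wrist's pose just before it. calibration takes no time and is no camera call; for the wrist camera it gives the pose at the moment of the call.
- finish_job(): hands the job in; it is judged then, once.
The state is a dict: "time": time; "q": joint angles; "joint_vel": joint speeds; "joint_torque": joint torques, N m; "tool_pos": TCP position; "tcp_rot": TCP orientation; "wrist_force": force on the tool from outside, world axes, zero at the start; "torque": the same for the moment, N m; "width": opening from 0.0 (shut) to 1.0 (fully open); "grip_force": force on a finger pad.
Only numpy, scipy, OpenCV 4.12 (cv2) and the standard library are available. Lean on these libraries where they do the work, as an engineer would, in place of code of your own. Each camera call takes 0.05 s, during which the arm holds its last target. There are 200 camera calls.

## Task

Two quick-release model clamps stand on the bench; one has the plaster dental model between its jaws. On that clamp turn the black adjuster nut clockwise until the white pointer on its bar stands at the green mark (there the cam lever meets firm resistance midway), then push its red cam lever all the way down so that the model is clamped tight. Leave the empty clamp as it is.

Things in the scene. Friction and masses are not known exactly. Their poses are not given: they have to be found in the camera images.
- clamp_nut (a joint): Adjuster nut of the clamp with the model, rad. Starts at 0 to 0.5, grows as it turns clockwise seen from above, stop at 2.0. At 1.2 its white pointer stands mid-way in the green mark (0.4 rad wide) on the white dial: there the lever meets resistance half-way. It moves the far jaw 7 mm per rad toward the model. Stiff: 0.35 N m; stays where left.
- clamp_nut_grip (a point): On that nut's vertical axis, 47 mm above the bench, grip height. The grip is an upright black bar, 14 mm thick along this point's x, 42 mm long along its y, 27 to 61 mm above the bench; +y points to the end with the white pointer; z up; the point turns with the nut. Pinch the 14 mm. Below: skirt 42 mm across, top at 26 mm; white dial 66 mm across, top at 18 mm.
- clamp_lever (a joint): Red cam lever of the clamp with the model, rad. 0 = open, 1.0 rad above level; 1.0 = closed, level, at its stop. Stiff: about 6 N at the pad, square to the lever, moves it; with the nut set right the jaw meets the model half-way and this rises to about 9 N. Closed so, it stays shut by its friction. Its level hinge axis lies 34 mm above the bench.
- clamp_lever_pad (a point): Centre of the upper face of the round red pad (24 mm across, 8 mm thick) at the lever's free end. This frame's x = the level hinge axis; -y = along the lever from hinge to free end; z = out of the upper face. Hinge point in this frame: (0, +66, -5) mm. The pad is 92 mm above the bench when open, 39 mm when closed, and swings down and outward, away from the model.
- model_center (a point): Centre of the beige plaster dental arch model, 62x66x28 mm, that stands loosely on the clamp's base plate (12 mm thick) between the two steel jaws; 26 mm above the bench.
- clamp_jaw: Steel jaw, 50x12x24 mm, driven against the model by the lever; origin mid-way along its lower edge at the model; body +y points to the model. Both clamps are alike: aluminium plate 84x290x12 mm, long along this y, nut at the +y end (112 mm from the plate's middle), lever hinge 75 mm from the middle toward -y.
- spare_pointer (a point): Top of the white pointer end of the adjuster nut's bar on the other, empty clamp, 61 mm above the bench, 21 mm from the nut's axis. To be left as it is.
- spare_lever_pad (a point): Centre of the upper face of the red lever's pad on the other, empty clamp (open lever). To be left as it is.

How it is judged:
By the outcome, as a careful person would: the job done as asked, in the order asked, and still so for the second after the job is handed in, with the robot touching nothing.
It also fails if it takes over 45 s, if anything falls off the work surface, if the arm or the gripper's body presses on something with over 40 N, if the wrist force passes 120 N, or if a joint passes its speed limit or range.

## Working session

There is one attempt and no reset: what is moved stays moved. The work goes in short steps, Python scripts to look and compute and a tool call to move; the robot and the scene stay as the last step left them, time stands still between calls to the robot, and variables do not carry over. Pictures are saved under pics/ and viewed, at most 10 in all, crops included, and the job is handed in when it is done.

Besides the shell and the picture viewer there is one more tool, called as name(argument=value, ...), one argument or row to a line, values as JSON. step_arm: Moves the arm, as the interface text tells. Its arguments: {"type":"object","properties":{"commands":{"type":"array","items":{"type":"object","properties":{"fingers":{"type":"number"},"dx":{"type":"number"},"dy":{"type":"number"},"dz":{"type":"number"},"roll":{"type":"number"}}}},"squeeze":{"type":"number"}},"required":["commands"]}

```bash
mkdir -p pics; cat > h.py <<'E'
import numpy as np, cv2
from workcell import *
def ray(c,u,v):
    K=np.array(c["intrinsics"]);W=np.array(c["world_to_cam"])
    x=(u-K[0,2])/K[0,0];y=(v-K[1,2])/K[1,1]
    a,b=x,y
    for _ in range(20):
        s=1+c["k1"]*(a*a+b*b);a,b=x/s,y/s
    R=W[:3,:3];return -R.T@W[:3,3],R.T@np.array([a,-b,-1.])
def plane(c,u,v,z):
    o,d=ray(c,u,v);return o+d*(z-o[2])/d[2]
E
python3 - <<'E'
from h import *
ims=[]
for n in("top","scene"):
    p,d=read_camera(n);cv2.imwrite(f"pics/{n}.png",p);np.save(f"pics/{n}_d.npy",d)
    c=calibration(n);print(n,np.round(c["world_to_cam"],3).tolist(),c["k1"])
s=read_state();print(s["time"],s["tcp_rot"],s["tool_pos"])
E
```

```text
top [[-0.023, -1.0, 0.021, -0.066], [0.992, -0.021, 0.128, -0.481], [-0.127, 0.023, 0.992, -1.011], [0.0, 0.0, 0.0, 1.0]] -0.04546034622822901
scene [[-0.712, -0.702, -0.022, 0.311], [0.295, -0.327, 0.898, -0.228], [-0.637, 0.633, 0.44, -0.802], [0.0, 0.0, 0.0, 1.0]] -0.10592347896846012
0.1 [-3.07636726e+00 -6.26541176e-01  5.09381049e-04] [ 0.26373342 -0.62054506  0.20466513]
```

View pics/top.png

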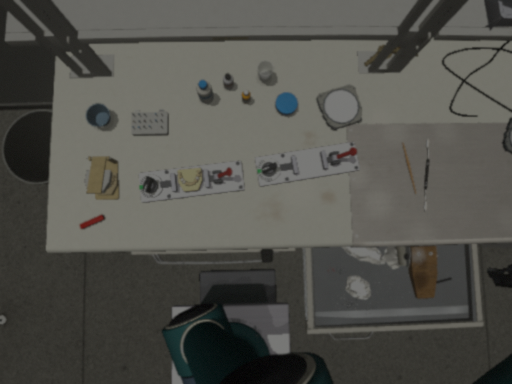

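View pics/scene.png

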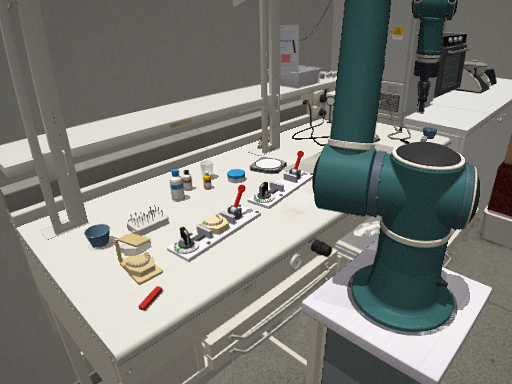

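The top picture shows the model clamp on the left: nut near (150,186), model (191,178), lever pad near (227,173). The spare clamp is on the right, with its nut at (267,171) and pad at (350,153).

```bash
python3 - <<'E'
from h import *
p=cv2.imread("pics/top.png");c=calibration("top")
for u,v,z in[(150,186,.047),(191,178,.04),(227,173,.092),(267,171,.047),(350,153,.092)]:print(plane(c,u,v,z).round(3))
# plate corners
for cs in [(139,172),(242,162),(244,191),(142,202)]:print('c',plane(c,*cs,.012).round(3))
hsv=cv2.cvtColor(p,cv2.COLOR_BGR2HSV)
m=cv2.inRange(hsv,(0,140,70),(8,255,255))|cv2.inRange(hsv,(172,140,70),(180,255,255))
n,l,st,ce=cv2.connectedComponentsWithStats(m)
for i in range(1,n):
    if st[i,4]>10:print(st[i],ce[i])
cv2.imwrite("pics/crop.png",cv2.resize(p[150:215,130:255],None,fx=6,fy=6,interpolation=cv2.INTER_CUBIC))
E
```

```text
[0.474 0.208 0.047]
[0.494 0.098 0.04 ]
[ 0.498 -0.003  0.092]
[ 0.508 -0.109  0.047]
[ 0.545 -0.327  0.092]
c [0.518 0.248 0.012]
c [ 0.541 -0.041  0.012]
c [ 0.459 -0.045  0.012]
c [0.434 0.238 0.012]
[338 149  18   9  55] [348.10909091 152.83636364]
[219 169  12   8  39] [225.25641026 172.76923077]
[ 81 216  22  12 102] [ 91.44117647 221.48039216]
```

View pics/crop.png

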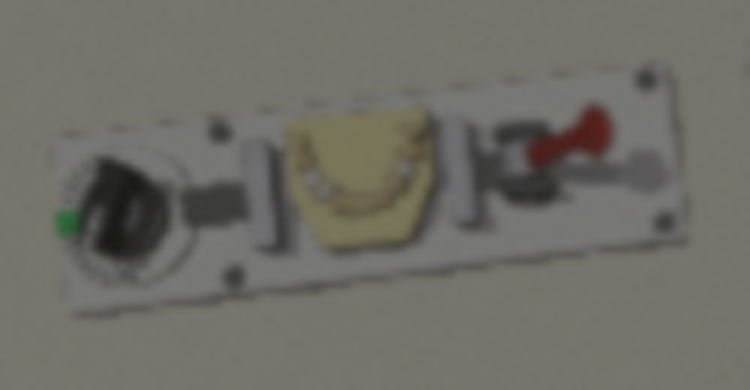

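```bash
cat >> h.py <<'E'
from scipy.spatial.transform import Rotation as Ro
def rel(tgt,s=None):
    s=s or read_state();R=Ro.from_rotvec(s["tcp_rot"]).as_matrix()
    return (R.T@(np.array(tgt)-np.array(s["tool_pos"]))).round(4)
E
python3 - <<'E'
from h import *
s=read_state();print(Ro.from_rotvec(s["tcp_rot"]).as_matrix().round(3),rel((.44,.2,.24)))
W=np.array(calibration("wrist")["world_to_cam"]);cp=-W[:3,:3].T@W[:3,3];print("cam in tool",rel(cp), W[:3,:3].round(2))
E
```

```text
[[ 0.92   0.391 -0.001]
 [ 0.391 -0.92   0.002]
 [ 0.    -0.002 -1.   ]] [ 0.4831 -0.6863 -0.0339]
cam in tool [ 0.0854 -0.0004 -0.1675] [[ 0.39 -0.92 -0.  ]
 [ 0.87  0.37 -0.33]
 [ 0.3   0.13  0.95]]
```

step_arm(
  commands=[
    {"fingers":-1,"dx":0.06,"dy":-0.0855,"dz":-0.02},
    {"fingers":-1,"dx":0.12,"dy":-0.171,"dz":-0.02},
    {"fingers":-1,"dx":0.2,"dy":-0.28,"dz":-0.02},
    {"fingers":-1,"dx":0.29,"dy":-0.4,"dz":-0.02},
    {"fingers":-1,"dx":0.4,"dy":-0.55,"dz":-0.02},
    {"fingers":-1,"dx":0.5,"dy":-0.68,"dz":-0.02},
    {"fingers":-1,"dx":0.5,"dy":-0.68,"dz":-0.02},
    {"fingers":-1,"dx":0.5,"dy":-0.68,"dz":-0.02},
  ],
)

```text
invalid input
```

step_arm(
  commands=[
    {"fingers":-1,"dx":0.06,"dy":-0.085,"dz":-0.02,"roll":0},
    {"fingers":-1,"dx":0.12,"dy":-0.17,"dz":-0.02,"roll":0},
    {"fingers":-1,"dx":0.2,"dy":-0.28,"dz":-0.02,"roll":0},
    {"fingers":-1,"dx":0.29,"dy":-0.4,"dz":-0.02,"roll":0},
    {"fingers":-1,"dx":0.4,"dy":-0.55,"dz":-0.02,"roll":0},
    {"fingers":-1,"dx":0.5,"dy":-0.68,"dz":-0.02,"roll":0},
    {"fingers":-1,"dx":0.5,"dy":-0.68,"dz":-0.02,"roll":0},
    {"fingers":-1,"dx":0.5,"dy":-0.68,"dz":-0.02,"roll":0},
  ],
  squeeze=60,
)

```text
time: 1.1
tool_pos: [0.3766, -0.1335, 0.2242]
tcp_rot: [3.079, 0.626, 0.001]
wrist_force: [1.2, -0.9, -0.3]
width: 0.997
grip_force: 0.0
```

step_arm(
  commands=[
    {"fingers":-1,"dx":0.22,"dy":-0.277,"dz":0.02,"roll":0},
    {"fingers":-1,"dx":0.22,"dy":-0.277,"dz":0.02,"roll":0},
    {"fingers":-1,"dx":0.22,"dy":-0.277,"dz":0.02,"roll":0},
    {"fingers":-1,"dx":0.22,"dy":-0.277,"dz":0.02,"roll":0},
    {"fingers":-1,"dx":0.22,"dy":-0.277,"dz":0.02,"roll":0},
    {"fingers":-1,"dx":0.22,"dy":-0.277,"dz":0.02,"roll":0},
    {"fingers":-1,"dx":0.22,"dy":-0.277,"dz":0.02,"roll":0},
    {"fingers":-1,"dx":0.22,"dy":-0.277,"dz":0.02,"roll":0},
  ],
)

```text
time: 2.1
tool_pos: [0.4703, 0.205, 0.2038]
tcp_rot: [3.077, 0.628, -0.002]
wrist_force: [0.1, 0.1, -0.1]
width: 0.998
grip_force: 0.0
```

```bash
python3 - <<'E'
from h import *
import pickle
c=calibration("wrist");s=read_state();p,d=read_camera("wrist");cv2.imwrite("pics/w1.png",p);pickle.dump((c,s,d),open("w1.pkl","wb"))
print(s["tool_pos"],s["q"])
E
```

```text
[0.47027337 0.20499962 0.20377983] [ 3.62908760e-01 -4.21443877e-02  1.94605995e+00 -5.58663739e-04
  1.23935895e+00  1.53150972e+00]
```

View pics/w1.png

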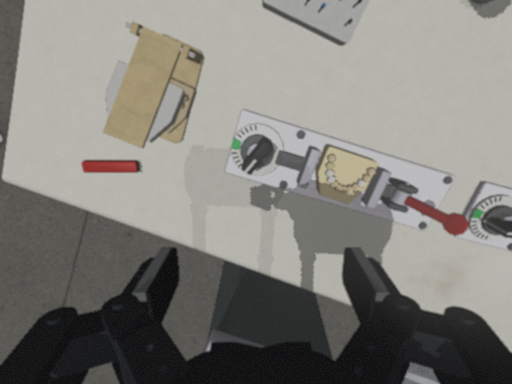

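The wrist picture shows the nut at about (258,152), the green mark at (236,144), the model at (347,170) and the red pad at (456,223).

```bash
python3 - <<'E'
from h import *
import pickle
c,s,d=pickle.load(open("w1.pkl","rb"));p=cv2.imread("pics/w1.png")
cr=p[100:250,220:490];cv2.imwrite("pics/w1c.png",cv2.resize(p[115:190,220:310],None,fx=8,fy=8,interpolation=cv2.INTER_CUBIC))
h=cv2.cvtColor(p,cv2.COLOR_BGR2HSV)
g=cv2.inRange(h,(45,100,60),(80,255,255));
n,l,st,ce=cv2.connectedComponentsWithStats(g)
for i in range(1,n):
    if st[i,4]>10:print("green",ce[i],plane(c,*ce[i],.018).round(4))
m=cv2.inRange(h,(0,150,60),(8,255,255))|cv2.inRange(h,(172,150,60),(180,255,255))
n,l,st,ce=cv2.connectedComponentsWithStats(m)
for i in range(1,n):
    if st[i,4]>50:print("red",st[i],ce[i])
for q in[(248,110),(452,178),(430,228),(226,172)]:print(plane(c,*q,.012).round(4))
print("pad",plane(c,456,223,.092).round(4),"depth nut",d[145:160:5,250:270:5])
E
```

```text
green [235.59183673 143.85714286] [0.4787 0.2423 0.018 ]
green [477.04545455 213.36363636] [ 0.5171 -0.0856  0.018 ]
red [ 83 161  54  10 470] [108.32553191 165.88085106]
[0.5215 0.2435 0.012 ]
[ 0.5452 -0.0315  0.012 ]
[ 0.4736 -0.0465  0.012 ]
[0.4387 0.2404 0.012 ]
pad [ 0.506  -0.0044  0.092 ] depth nut [[0.34560764 0.3363598  0.31261578 0.3110075 ]
 [0.33760923 0.3163521  0.31404257 0.31426904]
 [0.3237906  0.3156801  0.31642595 0.31618822]]
```

View pics/w1c.png

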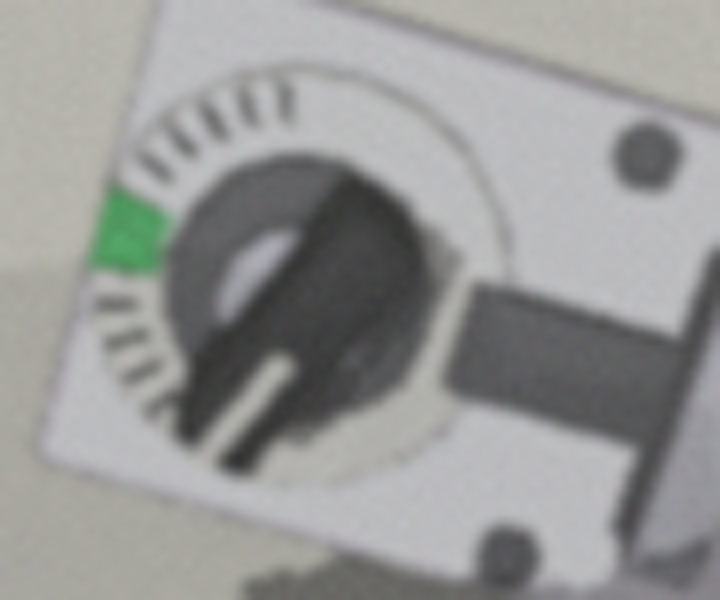

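```bash
python3 - <<'E'
from h import *
import pickle
c,s,d=pickle.load(open("w1.pkl","rb"))
f=lambda u,v,z:plane(c,220+(u+.5)/8-.5,115+(v+.5)/8-.5,z)
P={}
for n,u,v,z in[("tipTop",225,435,.061),("root",285,362,.061),("farL",345,182,.061),("farR",418,228,.061),("screw1",220+0,0,.012)]:
    P[n]=f(u,v,z);print(n,P[n].round(4))
a=P["tipTop"]-P["root"];print("pointer deg",np.degrees(np.arctan2(a[1],a[0])))
a=P["tipTop"]-(P["farL"]+P["farR"])/2;print("bar deg",np.degrees(np.arctan2(a[1],a[0])),np.hypot(*a[:2]),(P["tipTop"]+(P["farL"]+P["farR"])/2)/2)
for u,v in[(90,290),(512,260),(300,65),(320,490)]:print(f(u,v,.018).round(4))
E
```

```text
tipTop [0.4665 0.2193 0.061 ]
root [0.4793 0.2156 0.061 ]
farL [0.5052 0.2177 0.061 ]
farR [0.5034 0.2062 0.061 ]
screw1 [0.5161 0.2425 0.012 ]
pointer deg 163.9954882915411
bar deg 169.02169696910988 0.03855810360628966 [0.48538224 0.21559654 0.061     ]
[0.4684 0.2446 0.018 ]
[0.4982 0.1863 0.018 ]
[0.5126 0.2278 0.018 ]
[0.4526 0.1991 0.018 ]
```

step_arm(
  commands=[
    {"fingers":-1,"dx":0.0154,"dy":-0.0038,"dz":0.06,"roll":-10},
    {"fingers":-1,"dx":0.0154,"dy":-0.0038,"dz":0.06,"roll":-20},
    {"fingers":-1,"dx":0.0154,"dy":-0.0038,"dz":0.06,"roll":-30},
    {"fingers":-1,"dx":0.0154,"dy":-0.0038,"dz":0.06,"roll":-40},
    {"fingers":-1,"dx":0.0154,"dy":-0.0038,"dz":0.06,"roll":-50},
    {"fingers":-1,"dx":0.0154,"dy":-0.0038,"dz":0.06,"roll":-60},
    {"fingers":-1,"dx":0.0154,"dy":-0.0038,"dz":0.06,"roll":-70},
    {"fingers":-1,"dx":0.0154,"dy":-0.0038,"dz":0.06,"roll":-71},
  ],
)

```text
time: 3.15
tool_pos: [0.4836, 0.2136, 0.1447]
tcp_rot: [2.145, 2.295, 0.0]
wrist_force: [-0.1, 0.8, -0.1]
width: 1.001
grip_force: 0.0
```

step_arm(
  commands=[
    {"fingers":-1,"dx":0,"dy":0,"dz":0,"roll":-10},
    {"fingers":-1,"dx":0,"dy":0,"dz":0,"roll":-20},
    {"fingers":-1,"dx":0,"dy":0,"dz":0,"roll":-30},
    {"fingers":-1,"dx":0,"dy":0,"dz":0,"roll":-40},
    {"fingers":-1,"dx":0,"dy":0,"dz":0,"roll":-50},
    {"fingers":-1,"dx":0,"dy":0,"dz":0,"roll":-60},
    {"fingers":-1,"dx":0,"dy":0,"dz":0,"roll":-70},
    {"fingers":-1,"dx":0,"dy":0,"dz":0,"roll":-71},
  ],
)

```text
time: 4.15
tool_pos: [0.4836, 0.2143, 0.1445]
tcp_rot: [0.416, 3.114, -0.0]
wrist_force: [-0.7, 0.6, -0.5]
width: 1.0
grip_force: 0.0
```

```bash
python3 - <<'E'
from h import *
import pickle
c=calibration("wrist");s=read_state();p,d=read_camera("wrist");cv2.imwrite("pics/w2.png",p);pickle.dump((c,s,d),open("w2.pkl","wb"))
print(s["tool_pos"],s["q"],Ro.from_rotvec(s["tcp_rot"]).as_matrix().round(3),rel((.483,.2145,.03)))
E
```

```text
[0.48355961 0.2143046  0.14452815] [ 3.70134930e-01  3.56501543e-02  1.98182697e+00 -9.47040225e-05
  1.12400021e+00 -9.34965006e-01] [[-0.965  0.263  0.   ]
 [ 0.263  0.965 -0.   ]
 [-0.    -0.    -1.   ]] [ 6.000e-04 -1.000e-04  1.145e-01]
```

View pics/w2.png

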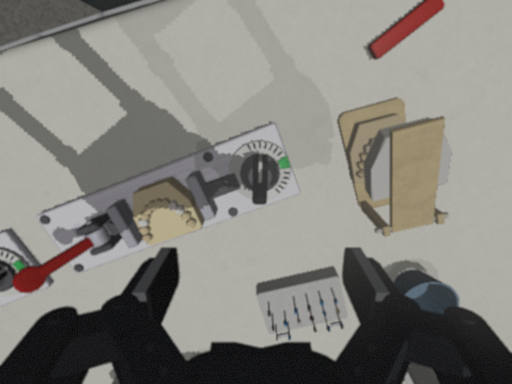

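The bar stands upright in the picture at (260,178), centred between the fingers (177 and 343). Its alignment is good.

step_arm(
  commands=[
    {"fingers":0,"dx":0,"dy":0,"dz":0.04,"roll":0},
    {"fingers":0,"dx":0,"dy":0,"dz":0.08,"roll":0},
    {"fingers":0,"dx":0,"dy":0,"dz":0.1,"roll":0},
    {"fingers":0,"dx":0,"dy":0,"dz":0.113,"roll":0},
    {"fingers":0,"dx":0,"dy":0,"dz":0.113,"roll":0},
  ],
)

```text
time: 4.82
tool_pos: [0.483, 0.2147, 0.0307]
tcp_rot: [-0.412, -3.113, 0.001]
wrist_force: [0.3, 0.2, -0.0]
width: 0.501
grip_force: 0.0
```

step_arm(
  commands=[
    {"fingers":1,"dx":0,"dy":0,"dz":0,"roll":0},
    {"fingers":1,"dx":0,"dy":0,"dz":0,"roll":0},
    {"fingers":1,"dx":0,"dy":0,"dz":0,"roll":0},
    {"fingers":1,"dx":0,"dy":0,"dz":0,"roll":0},
    {"fingers":1,"dx":0,"dy":0,"dz":0,"roll":0},
    {"fingers":1,"dx":0,"dy":0,"dz":0,"roll":0},
  ],
  squeeze=80,
)

```text
time: 5.58
tool_pos: [0.4842, 0.2135, 0.0331]
tcp_rot: [0.409, 3.113, -0.004]
wrist_force: [-0.8, -7.2, 6.3]
width: 0.117
grip_force: 78.4
```

step_arm(
  commands=[
    {"fingers":1,"dx":0,"dy":-0.001,"dz":-0.002,"roll":5},
    {"fingers":1,"dx":0,"dy":-0.001,"dz":-0.002,"roll":12},
    {"fingers":1,"dx":0,"dy":-0.001,"dz":-0.002,"roll":20},
    {"fingers":1,"dx":0,"dy":-0.001,"dz":-0.002,"roll":28},
    {"fingers":1,"dx":0,"dy":-0.001,"dz":-0.002,"roll":36},
    {"fingers":1,"dx":0,"dy":-0.001,"dz":-0.002,"roll":43},
    {"fingers":1,"dx":0,"dy":-0.001,"dz":-0.002,"roll":50},
    {"fingers":1,"dx":0,"dy":-0.001,"dz":-0.002,"roll":55},
  ],
  squeeze=90,
)

```text
time: 6.58
tool_pos: [0.4821, 0.2114, 0.0332]
tcp_rot: [1.803, 2.572, -0.009]
wrist_force: [-1.7, -9.5, -0.0]
width: 0.103
grip_force: 90.8
```

step_arm(
  commands=[
    {"fingers":1,"dx":0,"dy":0,"dz":0,"roll":5},
    {"fingers":1,"dx":0,"dy":0,"dz":0,"roll":10},
    {"fingers":1,"dx":0,"dy":0,"dz":0,"roll":14},
    {"fingers":1,"dx":0,"dy":0,"dz":0,"roll":14},
  ],
)

```text
time: 7.08
tool_pos: [0.4813, 0.2111, 0.0332]
tcp_rot: [2.1, 2.336, -0.011]
wrist_force: [-3.7, -9.4, 1.8]
width: 0.11
grip_force: 91.0
```

```bash
python3 - <<'E'
from h import *
s=read_state();R=Ro.from_rotvec(s["tcp_rot"]).as_matrix();print(s["tool_pos"],np.degrees(np.arctan2(R[1,0],R[0,0])),s["torque"],s["wrist_force"],s["q"])
E
```

```text
[0.48130092 0.21113585 0.03319483] 96.07813406331411 [-1.63606932  0.55492945  0.22949018] [-3.74473818 -9.39004564  1.82595348] [ 0.36852976  0.16228526  2.07419862 -0.00449923  0.91081525  0.2652262 ]
```

step_arm(
  commands=[
    {"fingers":0,"dx":0,"dy":0,"dz":0,"roll":0},
    {"fingers":0,"dx":0,"dy":0,"dz":0,"roll":0},
    {"fingers":0,"dx":0,"dy":0,"dz":0,"roll":0},
    {"fingers":0,"dx":0,"dy":0,"dz":0,"roll":0},
    {"fingers":0,"dx":0,"dy":0,"dz":-0.04,"roll":0},
    {"fingers":0,"dx":0,"dy":0,"dz":-0.08,"roll":0},
    {"fingers":0,"dx":0,"dy":0,"dz":-0.1,"roll":0},
    {"fingers":0,"dx":0,"dy":0,"dz":-0.1,"roll":0},
  ],
)

```text
time: 8.07
tool_pos: [0.4851, 0.2149, 0.1357]
tcp_rot: [2.1, 2.334, 0.007]
wrist_force: [0.9, 0.4, -0.1]
width: 0.503
grip_force: 0.0
```

```bash
python3 - <<'E'
from h import *
import pickle
c=calibration("wrist");s=read_state();p,d=read_camera("wrist");cv2.imwrite("pics/w3.png",p);pickle.dump((c,s,d),open("w3.pkl","wb"))
W=np.array(c["world_to_cam"]);K=np.array(c["intrinsics"])
q=W@np.array([.483,.2145,.05,1]);u=K[0,0]*q[0]/-q[2]+K[0,2];v=K[1,1]*-q[1]/-q[2]+K[1,2];print(u,v,s["tool_pos"],s["time"])
u,v=int(u),int(v);x0,y0=max(u-60,0),max(v-50,0);print(x0,y0)
cv2.imwrite("pics/w3c.png",cv2.resize(p[y0:y0+100,x0:x0+120],None,fx=6,fy=6,interpolation=cv2.INTER_CUBIC))
E
```

```text
256.78761877866907 187.33601258629886 [0.48512866 0.21492761 0.13569953] 8.075
196 137
```

View pics/w3c.png

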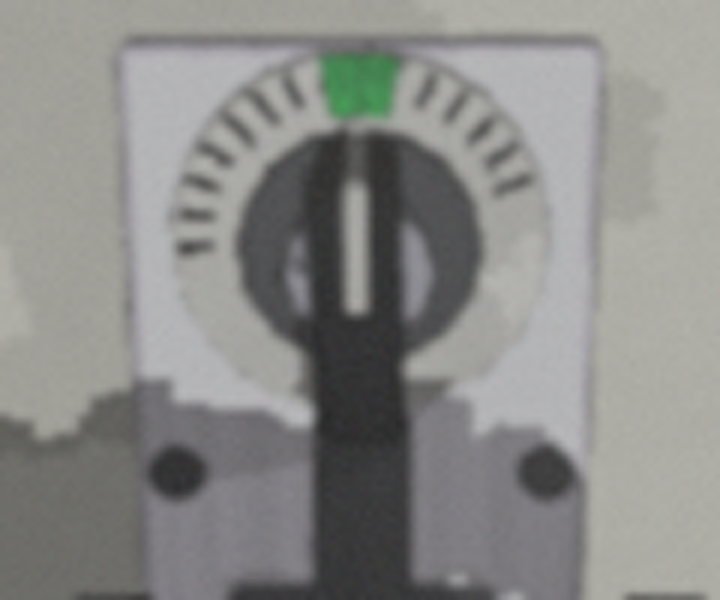

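The pointer at crop (355,155) is centred in the green mark (360,85). Next is the lever.

step_arm(
  commands=[
    {"fingers":1,"dx":-0.05,"dy":-0.0024,"dz":0,"roll":0},
    {"fingers":1,"dx":-0.1,"dy":-0.0024,"dz":0,"roll":0},
    {"fingers":1,"dx":-0.15,"dy":-0.0024,"dz":0,"roll":0},
    {"fingers":1,"dx":-0.204,"dy":-0.0024,"dz":0.01,"roll":0},
    {"fingers":1,"dx":-0.204,"dy":-0.0024,"dz":0.02,"roll":0},
    {"fingers":1,"dx":-0.204,"dy":-0.0024,"dz":0.02,"roll":0},
  ],
)

```text
time: 8.88
tool_pos: [0.5002, 0.0112, 0.1109]
tcp_rot: [-2.1, -2.331, 0.004]
wrist_force: [-0.1, 0.2, 0.5]
width: 0.002
grip_force: 0.0
```

```bash
python3 - <<'E'
from h import *
s=read_state();print(s["tool_pos"],s["width"],rel((.504,.012,.115)),s["wrist_force"])
p,d=read_camera("scene");cv2.imwrite("pics/s2.png",cv2.resize(p[150:270,150:340],None,fx=4,fy=4))
E
```

```text
[0.50022861 0.0112127  0.11087271] 0.0022427172227449488 [ 0.0004  0.0038 -0.0041] [-0.13808742  0.16741417  0.46017578]
```

View pics/s2.png

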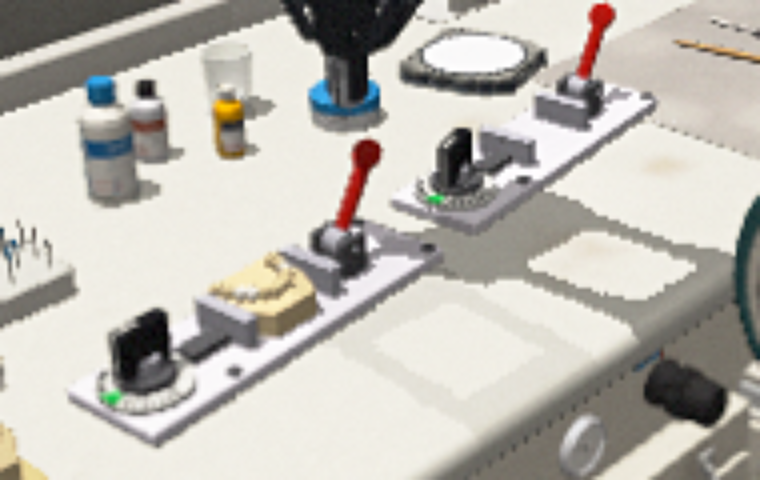

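The scene crop shows the finger tips at about (348,97) and the pad at (367,155). The gap is larger than planned, so I'll check it by projection.

```bash
python3 - <<'E'
from h import *
import pickle
c=calibration("scene");W=np.array(c["world_to_cam"]);K=np.array(c["intrinsics"])
def pr(P,c=c):
    W=np.array(c["world_to_cam"]);K=np.array(c["intrinsics"])
    q=W@np.r_[P,1];a=np.array([q[0],-q[1]])/-q[2];a*=1+c["k1"]*(a@a);return K[:2,:2]@a+K[:2,2]
s=read_state()
for P in(s["tool_pos"],(.5057,-.003,.092),(.483,.2145,.061)):
    print("crop",(pr(P)-[150,150])*4)
# triangulate pad: scene crop (367,153), wrist1 (456,223)
o1,d1=ray(c,150+367/4,150+153/4);c1=pickle.load(open("w1.pkl","rb"))[0]
for uv in[(456,223)]:
    o2,d2=ray(c1,*uv);A=np.c_[d1,-d2];t=np.linalg.lstsq(A,o2-o1,rcond=None)[0];print(o1+d1*t[0],o2+d2*t[1])
p,d=read_camera("top");cv2.imwrite("pics/t2.png",p)
E
```

```text
crop [350.48252928 133.87732972]
crop [362.38543664 150.3824902 ]
crop [136.2042904 318.0699334]
[ 0.50553549 -0.00718133  0.08845902] [ 0.50548423 -0.00734935  0.08861339]
```

```bash
python3 - <<'E'
from h import *
p,d=read_camera("scene");np.set_printoptions(linewidth=200,precision=3)
cv2.imwrite("pics/s3.png",cv2.resize(p[130:200,205:275],None,fx=8,fy=8,interpolation=cv2.INTER_CUBIC))
print(d[160:192:2,237]); s=read_state()
W=np.array(calibration("scene")["world_to_cam"]);print((W@np.r_[s["tool_pos"],1])[2])
E
```

```text
[1.016 1.016 1.024 1.027 1.03  1.031 1.037 1.037 1.046 1.324 1.333 1.331 1.327 1.308 1.299 1.278]
-1.0643484412503048
```

View pics/s3.png

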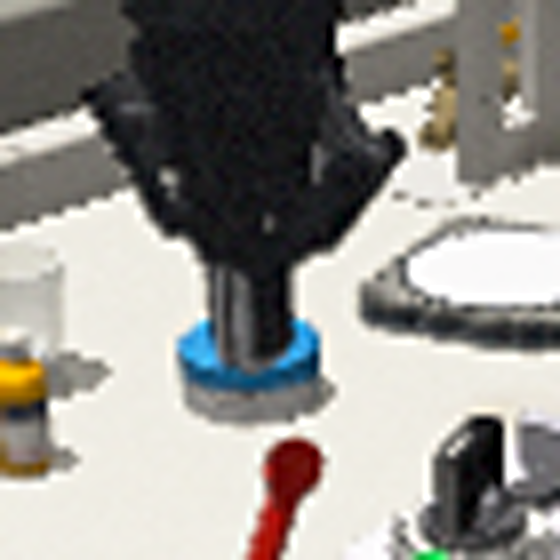

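step_arm(
  commands=[
    {"fingers":1,"dx":-0.002,"dy":0.004,"dz":0.006,"roll":0},
    {"fingers":1,"dx":-0.002,"dy":0.004,"dz":0.012,"roll":0},
    {"fingers":1,"dx":-0.002,"dy":0.004,"dz":0.016,"roll":0},
    {"fingers":1,"dx":-0.002,"dy":0.004,"dz":0.016,"roll":0},
  ],
)

```text
time: 9.52
tool_pos: [0.506, 0.0095, 0.0968]
tcp_rot: [-2.101, -2.335, 0.001]
wrist_force: [-0.2, 0.7, -0.8]
width: 0.002
grip_force: 0.0
```

step_arm(
  commands=[
    {"fingers":1,"dx":0,"dy":0,"dz":0.003,"roll":0},
    {"fingers":1,"dx":0,"dy":0,"dz":0.006,"roll":0},
    {"fingers":1,"dx":0,"dy":0,"dz":0.006,"roll":0},
  ],
)

```text
time: 9.9
tool_pos: [0.5063, 0.0094, 0.0911]
tcp_rot: [-2.102, -2.335, 0.001]
wrist_force: [-0.1, -0.4, 0.0]
width: -0.002
grip_force: 0.0
```

```bash
python3 - <<'E'
from h import *
p,d=read_camera("scene")
cv2.imwrite("pics/s4.png",cv2.resize(p[130:220,205:275],None,fx=6,fy=6,interpolation=cv2.INTER_CUBIC))
E
```

```text
(no output)
```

View pics/s4.png

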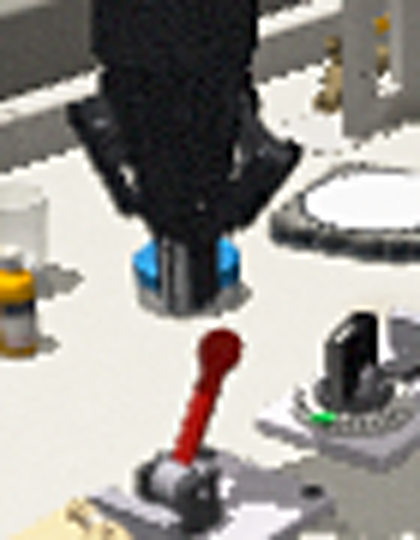

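The tips at crop (187,310) are still above the pad at (219,352), so the real tips sit some 15 mm above the stated TCP. I'll descend by touch.

step_arm(
  commands=[
    {"fingers":1,"dx":0,"dy":0,"dz":0.004,"roll":0},
    {"fingers":1,"dx":0,"dy":0,"dz":0.008,"roll":0},
    {"fingers":1,"dx":0,"dy":0,"dz":0.008,"roll":0},
  ],
)

```text
time: 10.32
tool_pos: [0.506, 0.0094, 0.0828]
tcp_rot: [-2.101, -2.334, 0.001]
wrist_force: [0.1, 0.3, -0.0]
width: 0.002
grip_force: 0.0
```

step_arm(
  commands=[
    {"fingers":1,"dx":0,"dy":0,"dz":0.004,"roll":0},
    {"fingers":1,"dx":0,"dy":0,"dz":0.008,"roll":0},
    {"fingers":1,"dx":0,"dy":0,"dz":0.008,"roll":0},
  ],
)

```text
time: 10.7
tool_pos: [0.5061, 0.0094, 0.0748]
tcp_rot: [-2.101, -2.334, 0.001]
wrist_force: [0.1, -0.5, 0.8]
width: -0.004
grip_force: 0.0
```

```bash
cat > pad.py <<'E'
from h import *
def pads():
    p,d=read_camera("scene");c=calibration("scene");h=cv2.cvtColor(p,cv2.COLOR_BGR2HSV)
    m=cv2.inRange(h,(0,140,60),(8,255,255))|cv2.inRange(h,(172,140,60),(180,255,255))
    n,l,st,ce=cv2.connectedComponentsWithStats(m)
    out=[]
    for i in range(1,n):
        x,y,w,hh,a=st[i]
        if a>30 and 200<x<320:
            vs,us=np.where(l==i);k=us>us.max()-7
            k2=vs<vs.min()+6
            out.append((st[i].tolist(),(us[k2].mean().round(1),vs[k2].mean().round(1))))
    return out,d,c,p
E
python3 - <<'E'
from pad import *
o,d,c,p=pads();print(*o,sep="\n")
# dark tip: lowest dark pixel in columns 228..242 with depth<1.1
k=(d[:,225:250]>0.9)&(d[:,225:250]<1.1)&(p[:,225:250].max(2)<110)
for j in range(0,25,3):
    v=np.where(k[150:200,j])[0];print(225+j,150+v.max() if len(v) else None,end="; ")
E
```

```text
([294, 151, 10, 18, 68], (np.float64(299.8), np.float64(153.6)))
([234, 185, 11, 22, 82], (np.float64(241.6), np.float64(187.8)))
225 169; 228 171; 231 181; 234 186; 237 187; 240 196; 243 190; 246 172; 249 169;
```

step_arm(
  commands=[
    {"fingers":1,"dx":-0.003,"dy":0,"dz":0.001,"roll":0},
    {"fingers":1,"dx":-0.006,"dy":0,"dz":0.003,"roll":0},
    {"fingers":1,"dx":-0.006,"dy":0,"dz":0.003,"roll":0},
  ],
)

```text
time: 11.12
tool_pos: [0.5071, 0.0032, 0.0723]
tcp_rot: [-2.102, -2.335, 0.0]
wrist_force: [0.4, 0.1, 0.6]
width: 0.003
grip_force: 0.0
```

step_arm(
  commands=[
    {"fingers":1,"dx":-0.003,"dy":0,"dz":0.002,"roll":0},
    {"fingers":1,"dx":-0.006,"dy":0,"dz":0.004,"roll":0},
    {"fingers":1,"dx":-0.006,"dy":0,"dz":0.004,"roll":0},
  ],
)

```text
time: 11.5
tool_pos: [0.5079, -0.0028, 0.0685]
tcp_rot: [2.102, 2.335, 0.0]
wrist_force: [-1.0, 0.6, 3.1]
width: 0.003
grip_force: 1.6
```

```bash
python3 - <<'E'
from pad import *
o,d,c,p=pads();print(*o,sep="\n")
E
```

```text
([294, 151, 10, 18, 68], (np.float64(299.8), np.float64(153.6)))
([234, 186, 12, 21, 82], (np.float64(242.8), np.float64(189.0)))
```

step_arm(
  commands=[
    {"fingers":1,"dx":-0.004,"dy":0,"dz":0.003,"roll":0},
    {"fingers":1,"dx":-0.007,"dy":0,"dz":0.006,"roll":0},
    {"fingers":1,"dx":-0.012,"dy":0,"dz":0.011,"roll":0},
    {"fingers":1,"dx":-0.016,"dy":0,"dz":0.016,"roll":0},
    {"fingers":1,"dx":-0.016,"dy":0,"dz":0.016,"roll":0},
  ],
)

```text
time: 12.18
tool_pos: [0.5096, -0.019, 0.0522]
tcp_rot: [2.101, 2.334, -0.0]
wrist_force: [-0.2, -0.5, -0.1]
width: -0.0
grip_force: 0.0
```

```bash
python3 - <<'E'
from pad import *
o,d,c,p=pads();print(*o,sep="\n")
s=read_state();print(s["tool_pos"],s["wrist_force"])
E
```

```text
([294, 151, 10, 18, 68], (np.float64(299.8), np.float64(153.6)))
([235, 189, 15, 19, 78], (np.float64(246.2), np.float64(192.0)))
[ 0.50936338 -0.0187667   0.05203463] [-0.07630769 -0.06453228 -0.01869971]
```

```bash
cat >> h.py <<'E'
def pr(P,c):
    W=np.array(c["world_to_cam"]);K=np.array(c["intrinsics"])
    q=W@np.r_[P,1];a=np.array([q[0],-q[1]])/-q[2];a*=1+c["k1"]*(a@a);return K[:2,:2]@a+K[:2,2]
E
python3 - <<'E'
from h import *
c=calibration("scene")
for t in np.arange(1,-.01,-.1):
    o=.066*np.cos(t)-.005*np.sin(t);z=.034+.066*np.sin(t)+.005*np.cos(t)
    print(t.round(1),(o*1e3).round(1),(z*1e3).round(1),pr(np.r_[.5024+.104*o,.0264-.995*o,z],c).round(1))
print("tip",pr(np.array(read_state()["tool_pos"])+[0,0,.015],c))
p,d=read_camera("scene")
k=(d>.9)&(d<1.15)&(p.max(2)<110)
for u in range(228,256,2):
    v=np.where(k[150:215,u])[0];print(u,150+v.max() if len(v) else None,end="; ")
E
```

```text
1.0 31.5 92.2 [241.1 187.3]
0.9 37.1 88.8 [242.4 187.7]
0.8 42.4 84.8 [243.7 188.3]
0.7 47.3 80.3 [244.8 189.1]
0.6 51.6 75.4 [245.8 190.1]
0.5 55.5 70.0 [246.8 191.2]
0.4 58.8 64.3 [247.6 192.6]
0.3 61.6 58.3 [248.2 194.1]
0.2 63.7 52.0 [248.7 195.7]
0.1 65.2 45.6 [249.1 197.4]
0.0 66.0 39.0 [249.4 199.3]
tip [244.03444982 193.17093602]
228 213; 230 214; 232 214; 234 214; 236 214; 238 214; 240 214; 242 200; 244 197; 246 194; 248 193; 250 177; 252 177; 254 175;
```

step_arm(
  commands=[
    {"fingers":1,"dx":-0.003,"dy":0,"dz":0.006,"roll":0},
    {"fingers":1,"dx":-0.006,"dy":0,"dz":0.012,"roll":0},
    {"fingers":1,"dx":-0.008,"dy":0,"dz":0.018,"roll":0},
    {"fingers":1,"dx":-0.009,"dy":0,"dz":0.024,"roll":0},
    {"fingers":1,"dx":-0.01,"dy":0,"dz":0.028,"roll":0},
    {"fingers":1,"dx":-0.01,"dy":0,"dz":0.028,"roll":0},
  ],
)

```text
time: 13.02
tool_pos: [0.5114, -0.0292, 0.0249]
tcp_rot: [2.1, 2.334, 0.0]
wrist_force: [0.1, -1.8, 2.9]
width: 0.0
grip_force: 1.5
```

```bash
python3 - <<'E'
from pad import *
o,d,c,p=pads();print(*o,sep="\n")
s=read_state();print(s["tool_pos"],s["wrist_force"])
E
```

```text
([294, 151, 10, 18, 68], (np.float64(299.8), np.float64(153.6)))
([236, 195, 16, 13, 56], (np.float64(248.4), np.float64(198.4)))
[ 0.51139114 -0.0290104   0.02484737] [-2.08070129e-03 -1.81693940e+00  2.92553467e+00]
```

step_arm(
  commands=[
    {"fingers":1,"dx":0,"dy":0,"dz":0.002,"roll":0},
    {"fingers":1,"dx":0,"dy":0,"dz":0.003,"roll":0},
    {"fingers":1,"dx":0,"dy":0,"dz":0.003,"roll":0},
  ],
)

```text
time: 13.45
tool_pos: [0.5116, -0.0294, 0.0223]
tcp_rot: [2.099, 2.334, 0.0]
wrist_force: [-0.7, -4.3, 7.3]
width: 0.001
grip_force: 3.2
```

step_arm(
  commands=[
    {"fingers":1,"dx":0,"dy":0,"dz":0.002,"roll":0},
    {"fingers":1,"dx":0,"dy":0,"dz":0.002,"roll":0},
  ],
)

```text
time: 13.7
tool_pos: [0.5117, -0.0294, 0.0204]
tcp_rot: [2.099, 2.334, 0.0]
wrist_force: [0.1, -2.9, 6.7]
width: -0.004
grip_force: 3.1
```

Still moving freely; continue until the stop is felt.

step_arm(
  commands=[
    {"fingers":1,"dx":0,"dy":0,"dz":0.002,"roll":0},
    {"fingers":1,"dx":0,"dy":0,"dz":0.002,"roll":0},
  ],
)

```text
time: 13.95
tool_pos: [0.5118, -0.0295, 0.0184]
tcp_rot: [2.099, 2.334, 0.0]
wrist_force: [-0.6, -3.5, 6.8]
width: -0.002
grip_force: 3.2
```

step_arm(
  commands=[
    {"fingers":1,"dx":0,"dy":0,"dz":0.002,"roll":0},
    {"fingers":1,"dx":0,"dy":0,"dz":0.002,"roll":0},
  ],
)

```text
time: 14.2
tool_pos: [0.5118, -0.0296, 0.0164]
tcp_rot: [2.099, 2.334, 0.0]
wrist_force: [-0.5, -4.8, 6.4]
width: 0.001
grip_force: 3.3
```

step_arm(
  commands=[
    {"fingers":1,"dx":0,"dy":0,"dz":0.002,"roll":0},
    {"fingers":1,"dx":0,"dy":0,"dz":0.002,"roll":0},
  ],
)

```text
time: 14.45
tool_pos: [0.5119, -0.0297, 0.0145]
tcp_rot: [2.098, 2.334, -0.0]
wrist_force: [-0.3, -5.5, 6.8]
width: -0.002
grip_force: 3.5
```

```bash
python3 - <<'E'
from pad import *
o,d,c,p=pads();print(*o,sep="\n")
s=read_state();print(s["tool_pos"],s["wrist_force"])
E
```

```text
([294, 151, 10, 18, 68], (np.float64(299.8), np.float64(153.6)))
([237, 199, 16, 9, 48], (np.float64(247.1), np.float64(202.0)))
[ 0.51188552 -0.02965092  0.01448608] [-0.50361584 -4.50270497  6.76846984]
```

step_arm(
  commands=[
    {"fingers":1,"dx":0,"dy":0,"dz":0.002,"roll":0},
    {"fingers":1,"dx":0,"dy":0,"dz":0.002,"roll":0},
  ],
)

```text
time: 14.75
tool_pos: [0.512, -0.0297, 0.0135]
tcp_rot: [2.098, 2.334, -0.0]
wrist_force: [-3.4, -4.5, 14.7]
width: -0.002
grip_force: 7.4
```

step_arm(
  commands=[
    {"fingers":1,"dx":0,"dy":0,"dz":0.002,"roll":0},
    {"fingers":1,"dx":0,"dy":0,"dz":0.002,"roll":0},
  ],
)

```text
time: 15.0
tool_pos: [0.5122, -0.0297, 0.0133]
tcp_rot: [2.098, 2.334, -0.0]
wrist_force: [-8.3, -5.2, 28.0]
width: -0.001
grip_force: 14.2
```

step_arm(
  commands=[
    {"fingers":1,"dx":0,"dy":0,"dz":0.002,"roll":0},
    {"fingers":1,"dx":0,"dy":0,"dz":0.002,"roll":0},
  ],
)

```text
time: 15.25
tool_pos: [0.5125, -0.0297, 0.0132]
tcp_rot: [2.098, 2.334, -0.001]
wrist_force: [-15.0, -4.3, 42.3]
width: 0.0
grip_force: 21.0
```

step_arm(
  commands=[
    {"fingers":1,"dx":0,"dy":0,"dz":-0.02,"roll":0},
    {"fingers":1,"dx":0,"dy":0,"dz":-0.06,"roll":0},
    {"fingers":1,"dx":0.03,"dy":0,"dz":-0.12,"roll":0},
    {"fingers":1,"dx":0.08,"dy":0,"dz":-0.16,"roll":0},
    {"fingers":1,"dx":0.1,"dy":0,"dz":-0.18,"roll":0},
    {"fingers":1,"dx":0.1,"dy":0,"dz":-0.18,"roll":0},
  ],
)

```text
time: 16.0
tool_pos: [0.5012, 0.0728, 0.1894]
tcp_rot: [2.096, 2.336, 0.005]
wrist_force: [0.1, -1.3, 0.0]
width: -0.001
grip_force: 0.0
```

```bash
python3 - <<'E'
from pad import *
o,d,c,p=pads();print(*o,sep="\n")
cv2.imwrite("pics/s5.png",p)
for o_,z in((66,39),(78,35),(66,31)):
    print(o_,z,pr(np.r_[.5024+.104*o_/1e3,.0264-.995*o_/1e3,z/1e3],c).round(1))
h=cv2.cvtColor(p,cv2.COLOR_BGR2HSV)
m=cv2.inRange(h,(0,140,60),(8,255,255))|cv2.inRange(h,(172,140,60),(180,255,255))
for r in m[190:215,230:262]:print(''.join('#' if x else '.' for x in r))
print([plane(c,u,v,.039).round(4) for u,v in((249,200),(252,200))])
c2=calibration("wrist");p2,d2=read_camera("wrist");print(pr((.509,-.039,.039),c2));cv2.imwrite("pics/w5.png",p2)
h=cv2.cvtColor(p2,cv2.COLOR_BGR2HSV)
m=cv2.inRange(h,(0,140,60),(8,255,255))|cv2.inRange(h,(172,140,60),(180,255,255))
n,l,st,ce=cv2.connectedComponentsWithStats(m)
for i in range(1,n):
    if st[i,4]>30:print(st[i],ce[i])
E
```

```text
([294, 151, 10, 18, 69], (np.float64(299.8), np.float64(153.6)))
([237, 199, 16, 9, 56], (np.float64(247.4), np.float64(201.6)))
66 39 [249.4 199.3]
78 35 [252. 199.]
66 31 [249.5 201.6]
................................
................................
................................
................................
................................
................................
................................
................................
................................
.................#####..........
................#######.........
................#######.........
..............#########.........
.............######.............
...........######...............
.........######.................
........#####...................
.......#####....................
................................
................................
................................
................................
................................
................................
................................
[array([ 0.5068, -0.0353,  0.039 ]), array([ 0.5002, -0.0413,  0.039 ])]
[257.304259   254.51074079]
[253 216   7  18  79] [256.43037975 226.07594937]
```

```bash
python3 - <<'E'
from h import *
for n in("scene","top"):
    c=calibration(n);p,d=read_camera(n);h=cv2.cvtColor(p,cv2.COLOR_BGR2HSV)
    m=(cv2.inRange(h,(0,140,60),(8,255,255))|cv2.inRange(h,(172,140,60),(180,255,255)))>0
    for v,u in np.argwhere(m):
        if d[v,u]<=0: continue
        o,r=ray(c,u,v);P=o+r*d[v,u]
        if -.06<P[1]<.04 and .45<P[0]<.56:print(n,u,v,(P*1e3).round(0))
    # reference plate height
E
```

```text
scene 247 199 [518. -38.  37.]
scene 248 199 [515. -39.  38.]
scene 249 199 [513. -41.  38.]
scene 250 199 [512. -44.  37.]
scene 251 199 [512. -49.  35.]
scene 246 200 [515. -30.  38.]
scene 247 200 [512. -32.  39.]
scene 248 200 [507. -31.  40.]
scene 249 200 [508. -37.  38.]
scene 250 200 [505. -37.  39.]
scene 251 200 [505. -41.  37.]
scene 252 200 [504. -45.  36.]
scene 246 201 [510. -26.  38.]
scene 247 201 [508. -28.  38.]
scene 248 201 [506. -31.  38.]
scene 249 201 [503. -31.  38.]
scene 250 201 [501. -34.  38.]
scene 251 201 [501. -38.  37.]
scene 252 201 [497. -38.  38.]
scene 245 202 [506. -18.  40.]
scene 246 202 [504. -20.  39.]
scene 247 202 [503. -23.  38.]
scene 248 202 [502. -27.  37.]
scene 249 202 [500. -29.  37.]
scene 250 202 [497. -30.  38.]
scene 251 202 [496. -33.  37.]
scene 252 202 [498. -39.  34.]
scene 243 203 [511. -15.  36.]
scene 244 203 [505. -13.  38.]
scene 245 203 [505. -17.  37.]
scene 246 203 [501. -18.  38.]
scene 247 203 [502. -22.  36.]
scene 241 204 [504.  -0.  40.]
scene 242 204 [505.  -5.  38.]
scene 243 204 [500.  -5.  40.]
scene 244 204 [
[... 1903 characters left out ...]
40.]
top 228 175 [501.  -3.  39.]
top 229 175 [501.  -6.  40.]
top 230 175 [501.  -8.  39.]
top 231 175 [501. -11.  39.]
top 232 175 [501. -14.  38.]
top 233 175 [500. -16.  41.]
top 234 175 [501. -19.  38.]
top 235 175 [500. -22.  39.]
top 237 175 [500. -27.  37.]
top 238 175 [500. -30.  41.]
top 239 175 [500. -33.  39.]
top 240 175 [500. -35.  38.]
top 241 175 [500. -38.  37.]
top 242 175 [500. -41.  38.]
top 243 175 [500. -44.  38.]
top 244 175 [500. -46.  37.]
top 222 176 [497.  13.  46.]
top 223 176 [498.  11.  41.]
top 224 176 [498.   8.  39.]
top 225 176 [498.   6.  37.]
top 226 176 [498.   3.  39.]
top 240 176 [497. -35.  43.]
top 241 176 [497. -38.  40.]
top 242 176 [497. -41.  43.]
```

The lever is level along its whole length, with the pad at 39 mm: fully closed. The gripper is clear.

```bash
python3 -c "
from workcell import *
print(finish_job())"
```

```text
the job is handed in; nothing more can be done
None
```

I turned the nut on the model's clamp clockwise until its pointer stood centred in the green mark, then pushed the red lever down to its stop, where depth readings show it level with the pad at 39 mm. The last push briefly read 42 N up at the wrist through the fingertips (limit 120 N, but just over the 40 N set for the arm and gripper body). The spare clamp was not touched, and the job is handed in with the gripper clear.

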